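Seat the high tube and start the block mixer

TASK

One of the six capped tubes in the block mixer is standing higher than the rest: with the fingertips, gently press it down until it is fully home, level with the others, never drawing it up. Then press the start key, the large one of the mixer's three round keys, fully down and let it spring back. Leave the other tubes, the small keys and everything else lying around alone, and finish with the hand withdrawn.

Things in the scene. Friction and masses are not known exactly. Their poses are not given: they have to be found in the camera images.
- mixer: fixed bench machine: white housing 300 (x) x 240 (y) mm, origin at the centre of its underside; keys at its front (-x). Deck 83 mm above the origin; an aluminium block (112 x 162 mm, centre x = 50 mm, top at 100 mm) holds six capped tubes at x = 25 or 75, y = -50, 0 or 50 mm. Three keys at x = -98, y = -55, 0, 55 mm.
- high_tube: the tube not fully down: blue cap 34 mm diameter, 20 mm tall, 12 to 18 mm higher than the other five, in any of the six places. Origin: centre of the cap's top. Slides only straight up and down, tight (about 4 N moves it; it stays where left). Home is a firm stop, cap top 135 mm above the mixer's origin, level with the others
- tube_1: a tube already home, same look as high_tube, could be drawn out by hand. Origin: centre of the cap's top, 135 mm above the mixer's origin
- tube_2: a tube already home, same look as high_tube, could be drawn out by hand. Origin: centre of the cap's top, 135 mm above the mixer's origin
- tube_3: a tube already home, same look as high_tube, could be drawn out by hand. Origin: centre of the cap's top, 135 mm above the mixer's origin
- tube_4: a tube already home, same look as high_tube, could be drawn out by hand. Origin: centre of the cap's top, 135 mm above the mixer's origin
- tube_5: a tube already home, same look as high_tube, could be drawn out by hand. Origin: centre of the cap's top, 135 mm above the mixer's origin
- start_key: start key: the large one of the three round black keys, 28 mm diameter. Origin: centre of its top, which stands 93 mm above the mixer's origin when released, about 10 mm proud of the deck. Springs back; travels 5 mm straight down, about 1.5 N to start and 4 N at the bottom, then a firm stop. In any of the three key places
- small_key_1: small round black key, 16 mm diameter, 93 mm above the mixer's origin; otherwise like the start key; must not be pressed. Origin: centre of its top
- small_key_2: small round black key, 16 mm diameter, 93 mm above the mixer's origin; otherwise like the start key; must not be pressed. Origin: centre of its top
- jar: small closed amber jar, 30 mm diameter, 40 mm tall, standing on the mixer's deck beside the block. Origin: centre of its underside
- spare_cap: loose blue tube cap, 34 mm diameter, 20 mm tall, lying on the mixer's deck behind the keys; it is not a tube. Origin: centre of its underside
- bottle: closed clear bottle, 64 mm diameter, 150 mm tall, on the bench to the left of the mixer. Origin: centre of its underside
- rotor_lid: black disc, 120 mm diameter, 12 mm thick, with a steel knob on top (31 mm overall), on the bench to the right of the mixer. Origin: centre of its underside
- beaker: open white plastic beaker, 60 mm across, 70 mm tall, on the bench to the right of the mixer. Origin: centre of its underside
- hex_driver: T-handled hex driver lying on the bench to the left of the mixer, about 120 x 90 x 18 mm. Origin: on its underside
- marker: marker pen lying on the mixer's deck behind the block, 130 x 14 x 14 mm. Origin: on its underside

How it is judged:
By the outcome, as a careful person would: the job done as asked, in the order asked, and still so for the second after the job is handed in, with the robot touching nothing.
It also fails if it takes over 38 s, if anything falls off the work surface, if the arm or the gripper's body presses on something with over 40 N, if the wrist force passes 120 N, or if a joint passes its speed limit or range.

ROBOT

A 6-joint arm with a two-finger parallel gripper is mounted at the origin on the work surface. World frame = base frame: x ahead of the robot, y to its left, z up, the work surface at z = 0. Lengths are in m, angles in degrees, forces in N, time in s.
With the tool pointing down it reaches from about 0.375 to 0.9 m from the base axis. Payload 3.1 kg.
Tool frame: the origin (TCP) lies on the centre line of the jaws, within the pads' length; the fingertips stand 22 mm ahead of it and the grasp point (between the pads) lies 3 mm ahead of it; z points along the fingers, y is the line along which they close (so a half turn about z gives the same grasp; the last joint's range is limited). The gripper opens to 87 mm and grips with 3 to 60 N. Pads are 19 mm wide; open, the fingers measure 117 mm over their backs; the gripper's body (75 mm by 190 mm) begins 51 mm behind the grasp point.
Start: joints at [66.205, 30.224, 82.088, -0, 67.689, -10.227], TCP at [0.147, 0.608, 0.245] pointing down, gripper open.
Joint ranges: [-176.69, 176.69], [-43.24, 126.21], [12.49, 139.97], [-82, 262], [0, 151.66], [-163.58, 163.58]. Speed limits (degrees/s): [159.86, 159.86, 180, 180, 180, 180].

INTERFACE

Orientations are given as a 3x3 rotation matrix whose columns are the frame's x, y, z axes.
In Python, from rig import * gives the robot as it stands.
- The arm moves only by the shell command python3 -m jog 'ROWS'. ROWS is text: rows parted by semicolons, each of 7 numbers parted by spaces: the shift along the tool's x, y, z in mm, then the turn, a rotation vector about the tool's x, y, z in rad, then the finger opening in mm, from 0 to 87. In form: tx ty tz ax ay az fingers; .... A call has 1 to 12 rows; each row shifts and turns the commanded pose from where the row before left it, along the tool's axes as they then stand; what a row does not reach is not made up. A row lasts 1/8 s, in which the tool goes at most 62.5 mm and 10.7 degrees, less where a joint would pass 70% of its speed; a pose out of reach is approached as far as the arm can. A call with a gripper value outside its range is refused whole. The fingers move at their own pace and stop on an object; the grip force is fixed at half the most. Time passes only in rows, so rows that do not move let the fingers close. It gives the time, the measured TCP pose, the force, the opening and the grip force at its end, in the units of the state.
- read_state(): the state, without advancing time (a new reading comes with each control period).
- capture(name): name is "side" or "top"; returns a dict with "color" (480x640x3 uint8, red, green, blue), "camera_matrix" (3x3 intrinsics, pixels), "R" (3x3) and "t" (3): a world point X has camera coordinates R X + t. Camera axes: x right, y down, z forward; pixel columns grow to the right and rows downward; lengths in m; the calibration is good to about 2 mm. A picture is of the moment at which its call begins. There is no depth.
- hand_in(): hands the job in; it is judged then, once.
Trained networks look in the newest picture that a camera, given by its name, has taken for a name from the list of things; names that differ only in an ending like _2 or _b are one class to them, and where a whole thing is asked for, a point or a joint stands for the part that bears it (a point fixed in the world has none). Each returns a list of dicts, best first, with "conf" (0 to 1); they miss things now and then, are a little off and sometimes report something else, mostly with a low value. They report only what shows in the picture. A call takes as long as a camera call.
- find_in(camera, target): "at" ([x, y, z] in m, in world coordinates, good to about 4 mm: the middle of the surface that is visible of it).
- trace(camera, target): "pixels" (480x640 bool, what is visible of it).
- place_of(camera, target): "at" ([x, y, z] in m, in world coordinates, good to about 4 mm: a listed point, or the origin of a listed thing).
The state is a dict: "time_s": time; "joint_positions": joint angles; "qvel": joint speeds; "tau": joint torques, N m; "position": TCP position; "tcp_rot": TCP orientation; "force": force on the tool from outside, world axes, zero at the start; "moment": the same for the moment, N m; "opening": opening from 0.0 (shut) to 1.0 (fully open); "grasp_force": force on a finger pad.
Only numpy, scipy, OpenCV 4.12 (cv2) and the standard library are available. Lean on these libraries where they do the work, as an engineer would, in place of code of your own. Each camera call takes 0.05 s, during which the arm holds its last target. There are 200 camera calls.

## Working session

There is one attempt and no reset: what is moved stays moved. The work goes in short steps, Python scripts to look and compute and a shell command to move; the robot and the scene stay as the last step left them, time stands still between calls to the robot, and variables do not carry over. Pictures are saved under pics/ and viewed, at most 10 in all, crops included, and the job is handed in when it is done.

```bash
mkdir -p pics
python3 - <<'E'
from rig import *
import cv2,numpy as np
s=read_state();print(s['time_s'],s['position'],s['tcp_rot'],s['force'],s['opening'])
for c in("side","top"):
    d=capture(c);cv2.imwrite(f"pics/{c}0.png",d["color"][:,:,::-1]);print(c,d["camera_matrix"],d["R"],d["t"])
    np.savez(f"{c}0.npz",**d)
    for n in("mixer","high_tube","tube_1","start_key","small_key_1","spare_cap","jar"):
        for r in place_of(c,n)[:7]:print(c,n,np.round(r["at"],4),round(r["conf"],2))
E
```

```text
0.0 [0.14630815 0.60690905 0.24356657] [[-9.72099403e-01  2.34567688e-01 -8.66406314e-04]
 [ 2.34569007e-01  9.72097329e-01 -2.04044365e-03]
 [ 3.63609113e-04 -2.18674613e-03 -9.99997543e-01]] [-0.59678074 -0.35494546 -0.32906939] 1.0036271560735868
side [[458.96494449   0.         311.30692894]
 [  0.         458.96494449 240.16848213]
 [  0.           0.           1.        ]] [[-0.89494092 -0.44600716 -0.01258434]
 [-0.30988352  0.6415981  -0.70165809]
 [ 0.32101863 -0.62404285 -0.71240267]] [0.51620161 0.22048074 0.76433808]
side mixer [0.5343 0.0853 0.0048] 0.9
side high_tube [0.6009 0.0735 0.1504] 0.62
side high_tube [ 0.3839 -0.101  -0.0045] 0.25
side tube_1 [0.5639 0.1311 0.1349] 0.85
side tube_1 [0.5582 0.0897 0.1361] 0.8
side tube_1 [0.5958 0.0211 0.1364] 0.61
side tube_1 [0.6108 0.1241 0.1378] 0.57
side tube_1 [0.5446 0.0328 0.1321] 0.57
side start_key [0.4473 0.1576 0.0937] 0.55
side small_key_1 [0.5462 0.0354 0.1334] 0.52
side small_key_1 [0.4391 0.1072 0.0906] 0.42
side small_key_1 [0.4303 0.0533 0.0904] 0.42
side spare_cap [0.4649 0.0046 0.0828] 0.63
side jar [0.5855 0
[... 204 characters left out ...]
0.02872091 -0.17087178]
 [ 0.17125821  0.01156326 -0.98515832]] [0.06324855 0.58261721 0.93432173]
top mixer [0.5353 0.0851 0.002 ] 0.59
top high_tube [0.6015 0.0729 0.1483] 0.59
top tube_1 [0.5962 0.0252 0.1353] 0.79
top tube_1 [0.5558 0.0783 0.1375] 0.71
top tube_1 [0.613  0.1243 0.1333] 0.7
top tube_1 [0.547  0.0321 0.1287] 0.69
top tube_1 [0.566  0.1272 0.1313] 0.68
top start_key [0.4489 0.1646 0.0922] 0.61
top start_key [0.4878 0.3332 0.0011] 0.27
top small_key_1 [0.4248 0.0536 0.0933] 0.58
top small_key_1 [0.438  0.1061 0.0947] 0.48
top spare_cap [0.4633 0.0068 0.0834] 0.76
top spare_cap [0.6148 0.1237 0.135 ] 0.58
top jar [0.5902 0.1768 0.0844] 0.66
top jar [0.5638 0.1275 0.1243] 0.46
```

View pics/side0.png

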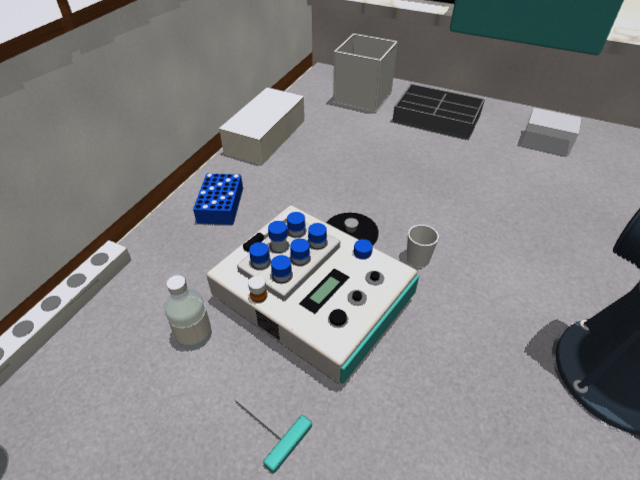

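View pics/top0.png

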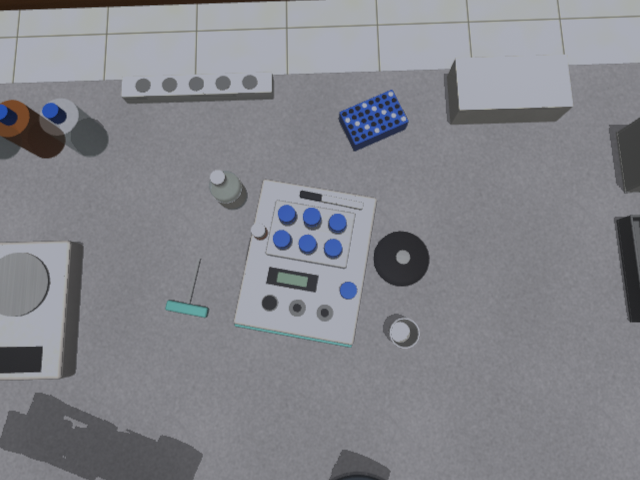

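Run:
```python
import numpy as np
from scipy.optimize import least_squares
T=lambda x,y:(x/1e3,y/1e3)
O=[((75,0),(.6009,.0735)),((75,0),(.6015,.0729)),((25,50),(.5639,.1311)),((25,0),(.5582,.0897)),((75,-50),(.5958,.0211)),((75,50),(.6108,.1241)),((25,-50),(.5446,.0328)),
((75,-50),(.5962,.0252)),((25,0),(.5558,.0783)),((75,50),(.613,.1243)),((25,-50),(.547,.0321)),((25,50),(.566,.1272)),
((-98,55),(.4473,.1576)),((-98,0),(.4391,.1072)),((-98,-55),(.4303,.0533)),((-98,55),(.4489,.1646)),((-98,-55),(.4248,.0536)),((-98,0),(.438,.1061)),((0,0),(.5343,.0853)),((0,0),(.5353,.0851))]
L=np.array([o[0] for o in O])/1e3;W=np.array([o[1] for o in O])
def f(p):
    c,s=np.cos(p[2]),np.sin(p[2]);return L@np.array([[c,s],[-s,c]])+p[:2]
r=least_squares(lambda p:(f(p)-W).ravel(),[.53,.09,0],loss='soft_l1',f_scale=.003)
print(r.x,np.degrees(r.x[2]),np.round((f(r.x)-W)*1e3,1))
print(f(r.x)[[0,12,13]])
```

```text
[ 0.53208337  0.08724368 -0.19744872] -11.312978418043782 [[ 4.7 -1. ]
 [ 4.1 -0.4]
 [ 2.5  0.3]
 [-1.6 -7.4]
 [ 0.   2.4]
 [ 4.6 -2.5]
 [ 2.2  0.5]
 [-0.4 -1.7]
 [ 0.8  4. ]
 [ 2.4 -2.7]
 [-0.2  1.2]
 [ 0.4  4.2]
 [-0.5  2.8]
 [-3.1 -0.7]
 [-5.1 -0.8]
 [-2.1 -4.2]
 [ 0.4 -1.1]
 [-2.   0.4]
 [-2.2  1.9]
 [-3.2  2.1]]
[[0.60562614 0.07253106]
 [0.44677674 0.16039953]
 [0.43598748 0.10646817]]
```

The side view shows six blue caps near (259–318, 220–268) and the large key at (338,317). In the top view the caps are near (282–337, 215–248), and the large key at (269,302) is the leftmost. I'll triangulate the cap heights to check which tube is high.

```bash
cat > h.py <<'E'
import numpy as np,cv2
from scipy.optimize import least_squares
from scipy.spatial import ConvexHull
D={c:dict(np.load(f"{c}0.npz")) for c in("side","top")}
def proj(d,X):
    q=np.atleast_2d(X)@d["R"].T+d["t"];q=q@d["camera_matrix"].T;return q[:,:2]/q[:,2:]
def blobs(d,box,lo,hi,amin=60):
    h=cv2.cvtColor(d["color"],cv2.COLOR_RGB2HSV);m=cv2.inRange(h,lo,hi)
    k=np.zeros_like(m);x0,y0,x1,y1=box;k[y0:y1,x0:x1]=m[y0:y1,x0:x1]
    n,l,s,c=cv2.connectedComponentsWithStats(k);return [(c[i],s[i,4]) for i in range(1,n) if s[i,4]>amin]
a=np.linspace(0,2*np.pi,40)
def cyl(x,y,z,r=.017,h=.020):
    o=np.stack([x+r*np.cos(a),y+r*np.sin(a),0*a+z],1);return np.vstack([o,o-[0,0,h]])
def cen(d,P):  # centroid of silhouette
    u=proj(d,P).astype(np.float32);m=cv2.moments(cv2.convexHull(u));return np.array([m["m10"],m["m01"]])/m["m00"]
E
python3 - <<'E'
from h import *
B={"side":blobs(D["side"],(235,205,335,290),(105,120,60),(130,255,255)),"top":blobs(D["top"],(265,195,355,262),(105,120,60),(130,255,255))}
for c in B:print(c,[(np.round(b[0],1).tolist(),int(b[1])) for b in B[c]])
p0=np.array([.5321,.0872,-.1974]);c,s=np.cos(p0[2]),np.sin(p0[2]);R=np.array([[c,-s],[s,c]])
out=[]
for lx in(.025,.075):
  for ly in(-.05,0,.05):
    xy=R@[lx,ly]+p0[:2]
    ob={}
    for cam in B:
        g=cen(D[cam],cyl(*xy,.135));b=min(B[cam],key=lambda b:np.linalg.norm(b[0]-g));ob[cam]=b[0]
    r=least_squares(lambda v:np.concatenate([cen(D[k],cyl(*v))-ob[k] for k in B]),[*xy,.135],x_scale=.01,diff_step=1e-4)
    print((lx,ly),np.round(xy,4),np.round(r.x,4),round(r.cost,2));out.append(((lx,ly),r.x))
L=np.array([o[0] for o in out]);W=np.array([o[1][:2] for o in out])
Lc,Wc=L-L.mean(0),W-W.mean(0)
th=np.arctan2((Lc[:,0]*Wc[:,1]-Lc[:,1]*Wc[:,0]).sum(),(Lc*Wc).sum());c,s=np.cos(th),np.sin(th);R=np.array([[c,-s],[s,c]])
t=W.mean(0)-R@L.mean(0);print("pose",t,np.degrees(th),np.round((L@R.T+t-W)*1e3,1))
for y in(-.055,0,.055):
    q=R@[-.098,y]+t;print(y,np.round(q,4),[np.round(proj(D[k],[*q,.093]),1) for k in D])
E
```

```text
side [([286.0, 226.4], 661), ([307.9, 241.2], 680), ([258.8, 252.4], 377), ([280.8, 265.9], 383)]
top [([286.1, 213.4], 236), ([311.2, 216.3], 247), ([337.1, 222.4], 249), ([281.1, 238.5], 240), ([306.9, 243.3], 242), ([332.6, 247.7], 251)]
(0.025, -0.05) [0.5468 0.0333] [0.5571 0.0369 0.1074] 12.8
(0.025, 0) [0.5566 0.0823] [0.5469 0.0805 0.1553] 10.39
(0.025, 0.05) [0.5664 0.1313] [0.5667 0.133  0.1338] 0.06
(0.075, -0.05) [0.5958 0.0235] [0.607  0.0271 0.1159] 16.75
(0.075, 0) [0.6056 0.0725] [0.5959 0.0706 0.162 ] 14.3
(0.075, 0.05) [0.6154 0.1215] [0.6159 0.1229 0.1344] 0.03
pose [0.53196408 0.08472936] -7.142243699483078 [[-6.5 -4.8]
 [ 9.8  1.1]
 [-3.7 -1.8]
 [-6.8 -1.3]
 [10.5  4.8]
 [-3.3  2.1]]
-0.055 [0.4279 0.0423] [array([[375.5, 268.4]]), array([[330.4, 310.6]])]
0 [0.4347 0.0969] [array([[360.2, 289. ]]), array([[302.3, 307.8]])]
0.055 [0.4416 0.1515] [array([[343.5, 311.3]]), array([[274.2, 305. ]])]
```

```bash
cat > f.py <<'E'
from h import *
from scipy.optimize import minimize
BOX={"side":(235,205,335,290),"top":(265,195,355,262)}
SL=[(x,y) for x in(.025,.075) for y in(-.05,0,.05)]
def mask(d,box):
    m=cv2.inRange(cv2.cvtColor(d["color"],cv2.COLOR_RGB2HSV),(105,120,60),(130,255,255))
    x0,y0,x1,y1=box;m=m[y0:y1,x0:x1].astype(np.float32)/255
    return cv2.GaussianBlur(cv2.resize(m,None,fx=4,fy=4,interpolation=cv2.INTER_NEAREST),(0,0),3)
def pred(d,box,p,k,dz=0):
    x0,y0,x1,y1=box;im=np.zeros(((y1-y0)*4,(x1-x0)*4),np.uint8);c,s=np.cos(p[2]),np.sin(p[2])
    for i,(lx,ly) in enumerate(SL):
        P=cyl(p[0]+c*lx-s*ly,p[1]+s*lx+c*ly,.135+(p[3] if i==k else 0))
        u=(proj(d,P)-[x0,y0]+.5)*4-.5
        cv2.fillConvexPoly(im,cv2.convexHull(np.round(u*16).astype(np.int32)),255,shift=4)
    return cv2.GaussianBlur(im.astype(np.float32)/255,(0,0),3)
def fit(D,k,p0):
    M={c:mask(D[c],BOX[c]) for c in D}
    f=lambda v:sum(((pred(D[c],BOX[c],[p0[0]+v[0]/1e3,p0[1]+v[1]/1e3,p0[2]+v[2]/100,p0[3]+v[3]/1e3],k)-M[c])**2).sum() for c in D)/16
    r=minimize(f,[0,0,0,0],method="Nelder-Mead",options=dict(initial_simplex=np.vstack([np.zeros(4),4*np.eye(4)]),maxfev=400,xatol=.05,fatol=.1))
    v=r.x;return np.array([p0[0]+v[0]/1e3,p0[1]+v[1]/1e3,p0[2]+v[2]/100,p0[3]+v[3]/1e3]),r.fun
E
python3 - <<'E'
from f import *
for k in range(6):
    p,e=fit(D,k,[.5321,.0872,-.1974,.015]);print(SL[k],np.round(p,4),round(e,1))
    if k in(1,4):
        c,s=np.cos(p[2]),np.sin(p[2])
        for l in[SL[k],(-.098,-.055),(-.098,0),(-.098,.055)]:
            q=p[:2]+[c*l[0]-s*l[1],s*l[0]+c*l[1]];print(l,np.round(q,4),[np.round(proj(D[n],[*q,.093]),1).tolist() for n in D])
# dark blobs (keys)
for n,b in(("side",(325,265,390,330)),("top",(258,292,340,325))):print(n,[(np.round(x[0],1).tolist(),int(x[1])) for x in blobs(D[n],b,(0,0,0),(180,255,60),15)])
cv2.imwrite("pics/crop0.png",np.hstack([cv2.resize(D["side"]["color"][205:290,235:335,::-1],None,fx=4,fy=4,interpolation=2),cv2.resize(D["top"]["color"][195:280,265:355,::-1],None,fx=4,fy=4,interpolation=2)]))
E
```

```text
(0.025, -0.05) [ 0.5322  0.0891 -0.2025 -0.0016] 281.1
(0.025, 0) [ 0.5321  0.089  -0.2029 -0.0017] 280.9
(0.025, 0) [0.5566 0.084 ] [[[299.9, 260.6]], [[307.7, 245.6]]]
(-0.098, -0.055) [0.4251 0.0549] [[[374.5, 273.8]], [[324.0, 312.3]]]
(-0.098, 0) [0.4362 0.1088] [[[356.7, 293.7]], [[296.2, 307.2]]]
(-0.098, 0.055) [0.4472 0.1626] [[[337.5, 315.2]], [[268.5, 302.2]]]
(0.025, 0.05) [ 0.5323  0.0891 -0.2064 -0.0019] 280.2
(0.075, -0.05) [ 0.5322  0.089  -0.2032 -0.0017] 280.1
(0.075, 0) [ 0.5317  0.0894 -0.2056  0.0139] 110.1
(0.075, 0) [0.6051 0.074 ] [[[279.0, 248.4]], [[312.2, 221.6]]]
(-0.098, -0.055) [0.4245 0.0555] [[[374.6, 274.2]], [[323.7, 312.5]]]
(-0.098, 0) [0.4358 0.1094] [[[356.8, 294.0]], [[295.9, 307.4]]]
(-0.098, 0.055) [0.447  0.1632] [[[337.5, 315.5]], [[268.2, 302.4]]]
(0.075, 0.05) [ 5.322e-01  8.910e-02 -2.040e-01 -5.000e-04] 283.4
side [([335.6, 280.8], 232), ([374.4, 275.8], 72), ([356.7, 295.6], 79), ([337.6, 317.4], 225)]
top [([268.9, 302.4], 132), ([296.4, 307.5], 32), ([323.8, 312.4], 29)]
```

View pics/crop0.png

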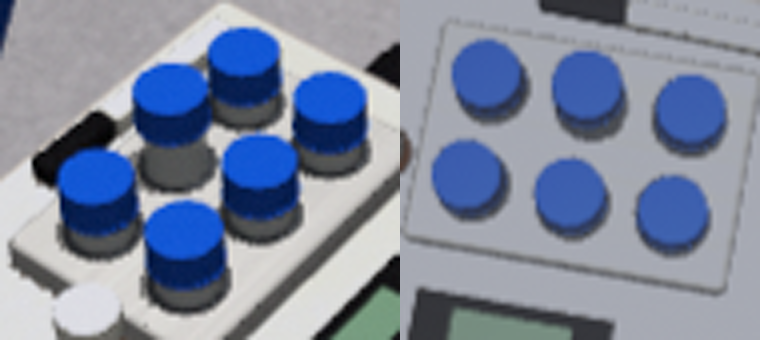

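The crop shows that the back-middle tube is the high one (side crop about (170,110), with a long grey body showing). The fit gives +13.9 mm at (0.605, 0.074). The start key is at (0.447, 0.163). The hand's yaw is within 2° of the mixer's, so I'll keep it and move above the tube with the fingers shut.

```bash
python3 -m jog '-47.6 -34.2 0 0 0 0 0;-47.6 -34.2 0 0 0 0 0;-47.6 -34.2 0 0 0 0 0;-47.6 -34.2 0 0 0 0 0;-47.6 -34.2 0 0 0 0 0;-47.6 -34.2 0 0 0 0 0;-47.6 -34.2 0 0 0 0 0;-47.6 -34.2 0 0 0 0 0;-47.6 -34.2 0 0 0 0 0;-47.6 -34.2 0 0 0 0 0;-47.6 -34.2 0 0 0 0 0;-47.6 -34.2 0 0 0 0 0'
python3 -m jog '0 0 0 0 0 0 0;0 0 0 0 0 0 0;0 0 0 0 0 0 0'
python3 -c "
from rig import *
s=read_state();print(s['time_s'],s['position'],s['tcp_rot'],s['force'],s['opening'])"
```

```text
time_s: 2.3
position: [0.6068, 0.073, 0.2447]
tcp_rot: [[-0.972, 0.235, 0.001], [0.235, 0.972, 0.0], [-0.0, 0.0, -1.0]]
force: [1.0, 1.6, -0.1]
opening: 0.004
grasp_force: 0.0
time_s: 2.68
position: [0.6044, 0.0758, 0.2445]
tcp_rot: [[-0.972, 0.233, -0.001], [0.233, 0.972, 0.0], [0.001, 0.0, -1.0]]
force: [0.2, 0.5, -0.5]
opening: 0.007
grasp_force: 0.0
2.675 [0.60443901 0.0758012  0.24450511] [[-9.72435021e-01  2.33171439e-01 -1.09969631e-03]
 [ 2.33171201e-01  9.72435640e-01  3.41553861e-04]
 [ 1.14902449e-03  7.57214267e-05 -9.99999337e-01]] [ 0.16726766  0.46765345 -0.47285254] 0.006797317784107388
```

```bash
python3 -m jog '0 -1.5 20 0 0 0 0;0 0 20 0 0 0 0;0 0 16 0 0 0 0;0 0 8 0 0 0 0;0 0 2 0 0 0 0;0 0 0 0 0 0 0'
python3 - <<'E'
from rig import *
import cv2,numpy as np
s=read_state();print(s['position'],s['force'])
o=[]
for c,(x0,y0,x1,y1) in(("side",(215,160,355,290)),("top",(240,180,380,310))):
    d=capture(c);np.savez(f"{c}1.npz",**d);o.append(cv2.resize(d["color"][y0:y1,x0:x1,::-1],(400,371),interpolation=2))
cv2.imwrite("pics/c1.png",np.hstack(o))
E
```

```text
time_s: 3.42
position: [0.6056, 0.0732, 0.1789]
tcp_rot: [[-0.972, 0.234, 0.001], [0.234, 0.972, -0.0], [-0.001, 0.0, -1.0]]
force: [0.5, 0.1, -0.0]
opening: 0.002
grasp_force: 0.0
[0.60555119 0.07321898 0.17894453] [ 0.48182691  0.149134   -0.02920441]
```

View pics/c1.png

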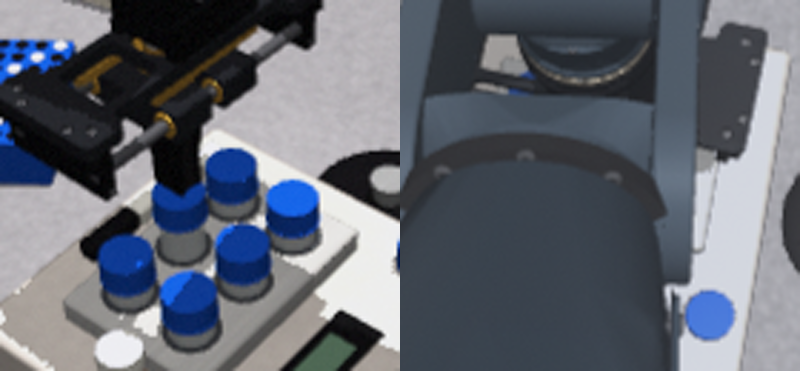

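The side crop shows the shut fingertips centred on the raised cap at about (178,190), just above it. Now I'll press in small steps and watch the force.

```bash
for i in 1; do :; done
python3 -m jog '0 0 2 0 0 0 0;0 0 2 0 0 0 0;0 0 2 0 0 0 0;0 0 2 0 0 0 0;0 0 0 0 0 0 0'
python3 -m jog '0 0 2 0 0 0 0;0 0 2 0 0 0 0;0 0 2 0 0 0 0;0 0 0 0 0 0 0'
```

```text
time_s: 4.15
position: [0.6052, 0.0731, 0.1705]
tcp_rot: [[-0.972, 0.235, -0.0], [0.235, 0.972, -0.0], [0.0, -0.0, -1.0]]
force: [-0.6, -0.3, -0.1]
opening: 0.008
grasp_force: 0.3
time_s: 4.65
position: [0.6052, 0.0731, 0.1643]
tcp_rot: [[-0.972, 0.235, -0.0], [0.235, 0.972, -0.0], [0.0, -0.0, -1.0]]
force: [0.0, 0.2, 1.4]
opening: 0.002
grasp_force: 0.8
```

```bash
python3 -m jog '0 0 1.5 0 0 0 0;0 0 1.5 0 0 0 0;0 0 1 0 0 0 0;0 0 0 0 0 0 0'
python3 -m jog '0 0 1 0 0 0 0;0 0 1 0 0 0 0;0 0 0 0 0 0 0'
```

```text
time_s: 5.15
position: [0.6052, 0.0731, 0.1603]
tcp_rot: [[-0.972, 0.235, -0.0], [0.235, 0.972, -0.0], [0.0, -0.0, -1.0]]
force: [-0.4, 0.2, 1.3]
opening: 0.008
grasp_force: 0.9
time_s: 5.52
position: [0.6052, 0.0731, 0.1584]
tcp_rot: [[-0.972, 0.235, -0.0], [0.235, 0.972, -0.0], [0.0, -0.0, -1.0]]
force: [-0.3, -0.0, 1.3]
opening: 0.006
grasp_force: 1.1
```

```bash
python3 -m jog '0 0 0.5 0 0 0 0;0 0 0.5 0 0 0 0;0 0 0 0 0 0 0'
python3 -m jog '0 0 0.5 0 0 0 0;0 0 0 0 0 0 0'
```

```text
time_s: 5.9
position: [0.6052, 0.0731, 0.1575]
tcp_rot: [[-0.972, 0.235, -0.0], [0.235, 0.972, -0.0], [-0.0, -0.0, -1.0]]
force: [-1.2, -0.8, 2.2]
opening: -0.001
grasp_force: 1.3
time_s: 6.15
position: [0.6052, 0.0731, 0.1574]
tcp_rot: [[-0.972, 0.235, 0.0], [0.235, 0.972, -0.0], [-0.0, -0.0, -1.0]]
force: [-2.1, -0.5, 5.1]
opening: 0.008
grasp_force: 2.4
```

```bash
python3 -m jog '0 0 0.5 0 0 0 0;0 0 0 0 0 0 0'
python3 -m jog '0 0 0.5 0 0 0 0;0 0 0 0 0 0 0'
```

```text
time_s: 6.4
position: [0.6052, 0.0731, 0.1574]
tcp_rot: [[-0.972, 0.234, 0.0], [0.234, 0.972, -0.0], [-0.0, -0.0, -1.0]]
force: [-2.2, -1.7, 7.3]
opening: 0.003
grasp_force: 3.7
time_s: 6.65
position: [0.6052, 0.0731, 0.1574]
tcp_rot: [[-0.972, 0.234, 0.0], [0.234, 0.972, -0.0], [-0.0, -0.0, -1.0]]
force: [-2.2, -1.0, 9.3]
opening: 0.002
grasp_force: 4.9
```

It's home: the height no longer changes while the force climbs. Next I'll rise, go over to the start key and check that the tube is level.

```bash
python3 -m jog '0 0 -4 0 0 0 0;0 0 -15 0 0 0 0;0 0 -20 0 0 0 0;0 0 -20 0 0 0 0;0 0 0 0 0 0 0'
python3 -m jog '35 10 0 0 0 0 0;35 10 0 0 0 0 0;35 10 0 0 0 0 0;35 10 0 0 0 0 0;35 10 0 0 0 0 0;0 0 0 0 0 0 0;0 0 0 0 0 0 0'
python3 - <<'E'
from rig import *
import cv2,numpy as np
import f
D={}
o=[]
for c,(x0,y0,x1,y1) in(("side",(215,180,385,338)),("top",(240,180,380,310))):
    d=capture(c);D[c]=d;o.append(cv2.resize(d["color"][y0:y1,x0:x1,::-1],(400,371),interpolation=2))
cv2.imwrite("pics/c2.png",np.hstack(o))
try:print(f.fit({"side":D["side"]},4,[.5317,.0894,-.2056,0]))
except Exception as e:print(e)
s=read_state();print(s['position'],s['force'])
E
```

```text
time_s: 7.28
position: [0.6067, 0.0732, 0.2172]
tcp_rot: [[-0.972, 0.235, 0.005], [0.235, 0.972, -0.0], [-0.005, 0.001, -1.0]]
force: [0.6, 0.5, -0.2]
opening: 0.003
grasp_force: 0.0
time_s: 8.15
position: [0.4477, 0.1628, 0.215]
tcp_rot: [[-0.972, 0.234, 0.001], [0.234, 0.972, -0.0], [-0.001, 0.0, -1.0]]
force: [-0.1, 0.8, -0.5]
opening: 0.003
grasp_force: 0.0
(array([ 0.53184895,  0.09089466, -0.21281435,  0.00268436]), np.float64(942.58984375))
[0.44821645 0.16245212 0.21500813] [-0.23150925 -0.39556053 -0.380302  ]
```

View pics/c2.png

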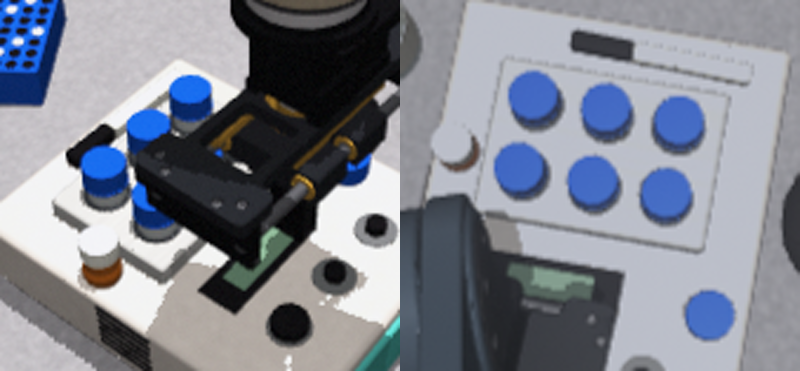

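The tube now looks level with its neighbours in both views (side crop (150,130), top crop (605,110)). Going down to just above the start key.

```bash
python3 -m jog '0 0 25 0 0 0 0;0 0 25 0 0 0 0;0 0 20 0 0 0 0;0 0 15 0 0 0 0;0 0 6 0 0 0 0;0 0 0 0 0 0 0;0 0 0 0 0 0 0'
python3 - <<'E'
from rig import *
import cv2,numpy as np
d=capture("side");cv2.imwrite("pics/c3.png",cv2.resize(d["color"][200:340,230:400,::-1],None,fx=4,fy=4,interpolation=2))
E
```

```text
time_s: 9.12
position: [0.4475, 0.1627, 0.1245]
tcp_rot: [[-0.972, 0.235, 0.001], [0.235, 0.972, 0.0], [-0.001, 0.0, -1.0]]
force: [0.9, -0.5, -0.4]
opening: 0.008
grasp_force: 0.0
```

View pics/c3.png

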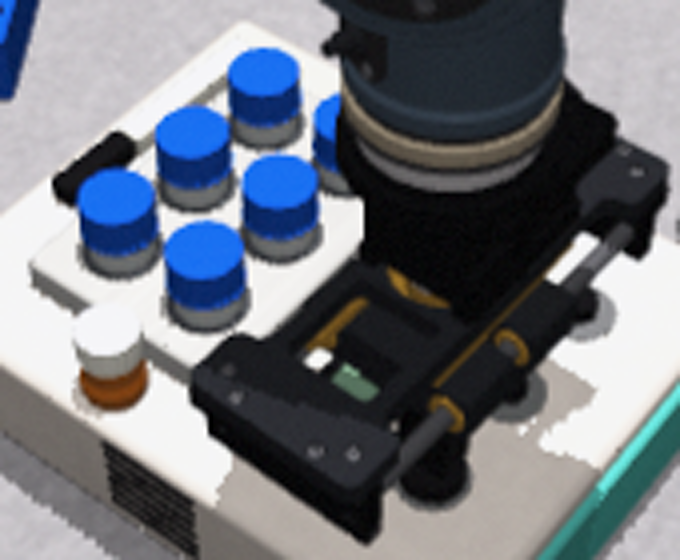

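The pressed tube (190,160) is level with the rest. The fingertips are over the large key at (435,480), and the hand is clear of the caps. Pressing.

```bash
python3 -m jog '0 0 3 0 0 0 0;0 0 3 0 0 0 0;0 0 2 0 0 0 0;0 0 2 0 0 0 0;0 0 1 0 0 0 0;0 0 0 0 0 0 0'
python3 -m jog '0 0 1 0 0 0 0;0 0 1 0 0 0 0;0 0 0 0 0 0 0'
```

```text
time_s: 9.93
position: [0.4468, 0.1628, 0.1131]
tcp_rot: [[-0.972, 0.235, -0.0], [0.235, 0.972, 0.0], [0.0, -0.0, -1.0]]
force: [-0.8, 0.2, 2.1]
opening: 0.004
grasp_force: 1.2
time_s: 10.3
position: [0.4467, 0.1628, 0.1111]
tcp_rot: [[-0.972, 0.235, -0.0], [0.235, 0.972, 0.0], [0.0, -0.0, -1.0]]
force: [-0.9, -0.3, 3.8]
opening: 0.001
grasp_force: 1.7
```

```bash
python3 -m jog '0 0 1 0 0 0 0;0 0 0 0 0 0 0'
python3 -m jog '0 0 1 0 0 0 0;0 0 0.5 0 0 0 0;0 0 0 0 0 0 0;0 0 0 0 0 0 0'
```

```text
time_s: 10.55
position: [0.4468, 0.1628, 0.1104]
tcp_rot: [[-0.972, 0.235, 0.0], [0.235, 0.972, 0.0], [-0.0, 0.0, -1.0]]
force: [-1.1, 0.6, 6.6]
opening: 0.007
grasp_force: 3.3
time_s: 11.05
position: [0.4468, 0.1628, 0.1102]
tcp_rot: [[-0.972, 0.234, 0.001], [0.234, 0.972, 0.0], [-0.001, 0.0, -1.0]]
force: [-4.4, -1.4, 18.6]
opening: 0.003
grasp_force: 9.2
```

The key is at its stop. Withdrawing upward.

```bash
python3 -m jog '0 0 -5 0 0 0 0;0 0 -8 0 0 0 0;0 0 -20 0 0 0 0;0 0 -30 0 0 0 0;0 0 -40 0 0 0 0;0 0 -40 0 0 0 0;0 0 0 0 0 0 0'
python3 -m jog '0 50 0 0 0 0 0;0 50 0 0 0 0 0;0 50 0 0 0 0 0;0 50 0 0 0 0 0;0 50 0 0 0 0 0;0 0 0 0 0 0 0;0 0 0 0 0 0 0;0 0 0 0 0 0 0'
python3 - <<'E'
from rig import *
import cv2,numpy as np,f
D={c:capture(c) for c in("side","top")}
print(f.fit(D,4,[.5317,.0894,-.2056,.001]))
cv2.imwrite("pics/c4.png",np.hstack([cv2.resize(D["side"]["color"][200:340,200:400,::-1],(400,280)),cv2.resize(D["top"]["color"][180:350,200:400,::-1],(400,280))]))
E
```

```text
time_s: 11.92
position: [0.449, 0.1631, 0.2544]
tcp_rot: [[-0.972, 0.234, 0.008], [0.234, 0.972, 0.001], [-0.007, 0.003, -1.0]]
force: [0.4, 0.4, 0.2]
opening: 0.005
grasp_force: 0.0
time_s: 12.92
position: [0.505, 0.4043, 0.2509]
tcp_rot: [[-0.972, 0.236, -0.002], [0.236, 0.972, -0.001], [0.001, -0.002, -1.0]]
force: [-0.6, -0.0, 0.9]
opening: 0.005
grasp_force: 0.0
(array([ 0.53168556,  0.08928147, -0.20470333, -0.00103349]), np.float64(108.77462005615234))
```

View pics/c4.png

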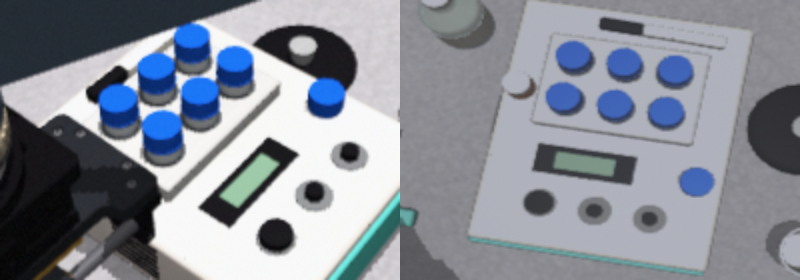

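All six caps are level, the large key has sprung back (side crop (275,235)), nothing else has moved, and the hand is clear.

```bash
python3 -c "
from rig import *
print(hand_in())"
```

```text
the job is handed in; nothing more can be done
None
```

The high tube (back row, middle) is pressed home level with the others, the start key was pressed to its stop and sprang back, the hand is withdrawn, and the job is handed in.

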